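# Feel round a freshly marked sealing ring for burrs

### The job

The big sealing ring with the dark laser mark has just been marked and wants feeling over for burrs. With the fingers closed, put the fingertips lightly on its upper face at the mark and stroke counter-clockwise (seen from above) along the middle of the face all the way round, back to the mark, then take the hand clear. Press gently, leave the ring lying where it is without picking it up or shoving it about, and leave the other ring and everything else around it alone.

Things in the scene. Friction and masses are not known exactly. Their poses are not given: they have to be found in the camera images.
- ring: loose flat steel sealing ring: OD 180, ID 140, 5 mm thick, 0.4 kg; face 20 mm wide. Lies on rest_a; its upper face is 45 mm above the table when not pushed. Origin: on its axis, in its underside. The ring to feel: +x points from its centre to its dark laser mark, +y a quarter turn counter-clockwise from it (seen from above), z up. The mark can lie in any direction.
- mark (a point): middle of the dark laser mark (black squares and bars, about 36 mm long round the ring, 14 mm wide) on the marked ring's upper face: on that face, 80 mm from the ring's axis, halfway between its inner and outer edge.
- blank: loose flat steel sealing ring: OD 180, ID 140, 5 mm thick, 0.4 kg; face 20 mm wide. Lies on rest_b; its upper face is 45 mm above the table when not pushed. Origin: on its axis, in its underside. The same ring without any mark: waiting to be marked, not to be touched.
- rest_a: fixed cushioned rest: base disc 220 mm across, rubber-faced flat platen 212 mm across, its top 40 mm above the table. Pushed, the platen sinks level: it starts to move at about 1 to 4 N, then takes 0.8 N more per mm, stops hard after 8 mm, and rises when released. Origin: centre of the base's underside. Carries the marked ring.
- rest_b: fixed cushioned rest: base disc 220 mm across, rubber-faced flat platen 212 mm across, its top 40 mm above the table. Pushed, the platen sinks level: it starts to move at about 1 to 4 N, then takes 0.8 N more per mm, stops hard after 8 mm, and rises when released. Origin: centre of the base's underside. Carries the unmarked ring.
- small_rings: bystander: small steel rings stacked to a column 42 mm across and 25 mm high (0.12 kg), standing on rest_a's platen inside the marked ring, near its centre. Origin: centre of the underside.
- tall_rings: bystander: tower of steel rings 64 mm across and 99 mm high on the table. Origin: centre of the underside.
- tape_measure: bystander: orange tape measure 66 x 36 mm, 62 mm high, standing on the table near the robot. Origin: centre of the underside.
- mouse: bystander: black computer mouse 108 x 60 mm, 33 mm high, on a thin black mat. Origin: centre of the underside.
- pen: bystander: blue pen 145 mm long, 12 mm high, lying on the table along its own x. Origin: underside, mid-length.
- degreaser: bystander: white and silver can of degreaser 66 mm across and 115 mm high with a yellow label. Origin: centre of the underside.
- caliper: bystander: steel caliper 230 mm long with a black reading head, 14 mm high, lying along its own x. Origin: underside, mid-length.
Things that resemble listed ones, but are neither listed nor needed, are in the scene too. What is shaped like the ring but orange or yellow is not meant.

How it is judged:
By the outcome, as a careful person would: the job done as asked, in the order asked, and still so for the second after the job is handed in, with the robot touching nothing.
It also fails if it takes over 61 s, if anything falls off the work surface, if the arm or the gripper's body presses on something with over 40 N, if the wrist force passes 120 N, or if a joint passes its speed limit or range.

### The arm

A 6-joint arm with a two-finger parallel gripper is mounted at the origin on the work surface. World frame = base frame: x ahead of the robot, y to its left, z up, the work surface at z = 0. Lengths are in m, angles in rad, forces in N, time in s.
With the tool pointing down it reaches from about 0.3 to 0.875 m from the base axis. Payload 4.2 kg.
Tool frame: the origin (TCP) lies between the finger pads, 19 mm behind the fingertips; this is the grasp point; z points along the fingers, y is the line along which they close (so a half turn about z gives the same grasp; the last joint's range is limited). The gripper opens to 85 mm and grips with 20 to 120 N. Pads are 22 mm wide; open, the fingers measure 114 mm over their backs; the gripper's body (76 mm by 85 mm) begins 54 mm behind the grasp point. The pads swing forward as they close: fully open they stand 13 mm farther back than shut.
Start: joints at [1.208, 0.32, 1.565, -0, 1.257, -0.02], TCP at [0.193, 0.542, 0.25] pointing down, gripper open.
Joint ranges: [-3.11, 3.11], [-0.84, 2.01], [0.21, 2.61], [-1.34, 4.49], [0.05, 2.63], [-2.56, 2.56]. Speed limits (rad/s): [2.57, 2.57, 3.14, 3.14, 3.14, 3.14].

### API

Orientations are given as [roll, pitch, yaw] about the fixed x, y, z axes, in that order (R = Rz(yaw) Ry(pitch) Rx(roll)).
In Python, from rig import bot, claw, planner, sensors, imaging gives the robot as it stands. The module is installed in compiled form; this text tells all that it offers. Calls block until the motion is done:
- bot.move_ptp(position, orientation): joint-space move of the TCP to a pose.
- bot.move_linear(position, ori=None, velocity=0.15, until_force=None): straight line of the TCP; ori=None keeps the orientation; velocity is the mean speed in m/s. With until_force (N) it stops when the force on the tool has changed by that much, and returns True; else False.
- bot.move_joints(angles): joint-space move.
- claw.set_gripper(opening, effort=None): finger opening in m; effort is the grip in N (None keeps the last); returns when the fingers have stopped.
- bot.hold(seconds).
- planner.inverse_kinematics(position, orientation): joint angles nearest the present ones, or None.
- sensors.get_obs(): the state.
- imaging.read_camera(name): name is "side" or "top" or "wrist"; returns a dict with "color" (480x640x3 uint8, red, green, blue), "fx", "fy", "cx", "cy" (pixels), "pose" (4x4, takes a point from camera to world coordinates); the wrist camera has in their place "hand_eye" (4x4, takes a point from camera to tool coordinates, whose origin is the TCP and whose axes are the flange's). Camera axes: x right, y down, z forward; pixel columns grow to the right and rows downward; lengths in m; the calibration is good to about 2 mm. A picture is of the moment at which its call begins: read the wrist's pose just before it. There is no depth.
A pose or a line that the arm cannot do raises bot.Unreachable and nothing moves.
- bot.hand_in(): hands the job in; it is judged then, once.
The state is a dict: "time_s": time; "joint_positions": joint angles; "joint_velocities": joint speeds; "joint_torque": joint torques, N m; "tool_pos": TCP position; "eef_rot": TCP orientation; "contact_force": force on the tool from outside, world axes, zero at the start; "wrist_torque": the same for the moment, N m; "width": finger opening in m; "gripper_force": force on a finger pad.
Only numpy, scipy, OpenCV 4.12 (cv2) and the standard library are available. Lean on these libraries where they do the work, as an engineer would, in place of code of your own. Each camera call takes 0.05 s, during which the arm holds its last target. There are 200 camera calls.

## Working session

There is one attempt and no reset: what is moved stays moved. The work goes in short steps, each a Python script; the robot and the scene stay as the last script left them, time stands still between calls to the robot, and variables do not carry over. Pictures are saved under pics/ and viewed, at most 10 in all, crops included, and the job is handed in when it is done.

```bash
mkdir -p pics
python3 - <<'E'
from rig import bot, claw, planner, sensors, imaging
import cv2, numpy as np
o=sensors.get_obs()
print(o)
for n in ("top","side"):
    c=imaging.read_camera(n); cv2.imwrite(f"pics/{n}1.png",c["color"][:,:,::-1]); print(n,c["fx"],c["cx"],c["cy"],c["pose"].round(3).tolist())
c=imaging.read_camera("wrist"); cv2.imwrite("pics/w1.png",c["color"][:,:,::-1]); print(c["fx"],c["hand_eye"].round(4).tolist())
E
```

```text
{'time_s': 0.0, 'joint_positions': array([ 1.20799716e+00,  3.20292256e-01,  1.56568644e+00, -8.39830201e-06,
        1.25738907e+00, -2.00032710e-02]), 'joint_velocities': array([ 0.00146986,  0.00030966, -0.00072373, -0.00044994, -0.00080814,
       -0.00082813]), 'joint_torque': array([ 2.84624930e-04, -4.15535438e+01, -2.34152877e+01, -4.70612554e-05,
        8.39405868e-03, -9.43179401e-07]), 'tool_pos': array([0.19311516, 0.54112808, 0.24917914]), 'eef_rot': array([-3.13981773e+00, -2.75227208e-05,  2.79879933e+00]), 'contact_force': array([ 0.63621169, -0.08867407, -0.66834899]), 'wrist_torque': array([-0.07098386, -0.00272927, -0.03674365]), 'gripper_force': 0.0, 'width': 0.08583215236672265}
top 438.8886984738802 321.78990443975187 240.0947812680302 [[-0.027, -0.998, 0.054, 0.476], [-1.0, 0.027, 0.005, -0.024], [-0.007, -0.054, -0.999, 1.127], [0.0, 0.0, 0.0, 1.0]]
side 435.5221077101306 321.83925993814637 239.85218904566585 [[0.724, -0.544, 0.424, 0.013], [-0.689, -0.556, 0.465, -0.612], [-0.017, -0.629, -0.777, 1.04], [0.0, 0.0, 0.0, 1.0]]
333.1656122129166 [[0.0007, -0.9643, -0.2648, 0.0671], [1.0, 0.0008, -0.0002, 0.0003], [0.0004, -0.2648, 0.9643, -0.123], [0.0, 0.0, 0.0, 1.0]]
```

View pics/top1.png

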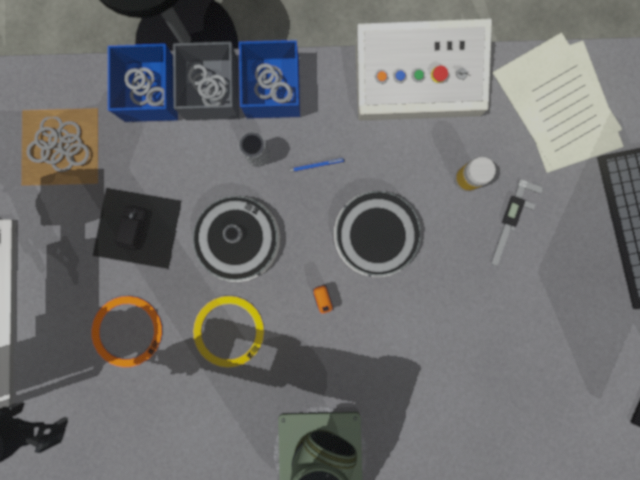

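The top view shows these candidates:
- Grey ring at (235,238), with a dark mark near (251,208).
- Grey ring at (377,233), which looks plain.
- Orange ring at (127,331) and yellow ring at (229,331), both excluded by the description.

I choose the left grey ring and will check it in one crop.

```bash
cat > h.py <<'E'
from rig import bot, claw, planner, sensors, imaging
import cv2, numpy as np
from scipy.spatial.transform import Rotation as Rn
def ray(c,T,uv,z):
    d=T[:3,:3]@np.array([(uv[0]-c["cx"])/c["fx"],(uv[1]-c["cy"])/c["fy"],1.])
    return T[:3,3]+d*(z-T[2,3])/d[2]
def rectify(c,T,ctr,z,half=.12,n=480):
    """image of plane z round ctr; column=+x, row=-y (seen from above)"""
    g=np.linspace(-half,half,n); X,Y=np.meshgrid(ctr[0]+g,ctr[1]-g)
    P=np.stack([X,Y,np.full_like(X,z)],-1)-T[:3,3]
    q=P@T[:3,:3]
    return cv2.remap(c["color"],(c["fx"]*q[...,0]/q[...,2]+c["cx"]).astype(np.float32),(c["fy"]*q[...,1]/q[...,2]+c["cy"]).astype(np.float32),cv2.INTER_LINEAR)
def wristT(c,o):
    T=np.eye(4); T[:3,:3]=Rn.from_euler("xyz",o["eef_rot"]).as_matrix(); T[:3,3]=o["tool_pos"]
    return T@c["hand_eye"]
E
python3 - <<'E'
from h import *
c=imaging.read_camera("top")
for p in [(235,238),(251,208),(377,233),(323,298),(252,145),(233,233)]: print(p,ray(c,c["pose"],p,.045).round(3))
a=ray(c,c["pose"],(235,238),.045); b=ray(c,c["pose"],(377,233),.045)
im=np.hstack([cv2.resize(rectify(c,c["pose"],q,.045),(390,390)) for q in (a,b)])
cv2.imwrite("pics/c1.png",im[:,:,::-1])
E
```

```text
(235, 238) [0.546 0.196 0.045]
(251, 208) [0.62  0.155 0.045]
(377, 233) [ 0.549 -0.155  0.045]
(323, 298) [ 0.393 -0.018  0.045]
(252, 145) [0.778 0.15  0.045]
(233, 233) [0.559 0.201 0.045]
```

View pics/c1.png

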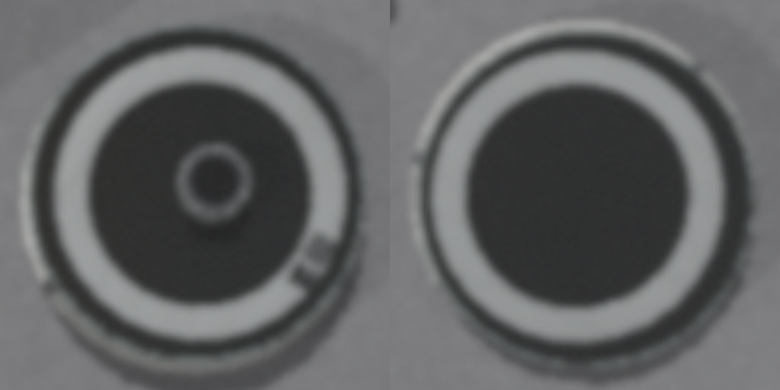

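The crop shows that the left ring carries the mark, about −32° from world x (crop pixel (315,265)), and the right one is plain. Its centre is near (0.549, 0.197), with the small column inside it. I'll close the fingers and look from close by.

```bash
cat >> h.py <<'E'
def measure(im,half=.12):
    """ring centre offset (m) and mark angle from a rectified image: fit circle to bright ring edge, then darkness along r=80"""
    g=cv2.GaussianBlur(cv2.cvtColor(im,cv2.COLOR_RGB2GRAY),(0,0),2).astype(np.float32)
    s=2*half/(g.shape[0]-1); ctr=np.zeros(2); th=np.deg2rad(np.arange(0,360,2))
    from scipy.optimize import least_squares
    def samp(c,r,t): 
        x=(c[0]+r*np.cos(t)+half)/s; y=(half-c[1]-r*np.sin(t))/s
        return cv2.remap(g,x.astype(np.float32),y.astype(np.float32),cv2.INTER_LINEAR)
    for _ in range(4):
        pts=[];exp=[]
        for r0,sg in ((.09,-1),(.07,1)):
            r=np.arange(r0-.007,r0+.007,.0004); v=samp(ctr,r[None,:],th[:,None]+0*r[None,:])
            d=sg*np.gradient(v,axis=1); k=d[:,3:-3].argmax(1)+3; ok=d.max(1)>np.median(d.max(1))*.6
            pts.append((ctr+r[k,None]*np.c_[np.cos(th),np.sin(th)])[ok]); exp.append(np.full(ok.sum(),r0))
        P=np.vstack(pts); E=np.hstack(exp)
        f=least_squares(lambda p:np.hypot(*(P-p[:2]).T)-E*p[2],[*ctr,1],loss="soft_l1",f_scale=.001); ctr=f.x[:2]
    t=np.deg2rad(np.arange(0,360,.5)); r=np.linspace(.0735,.0865,14)
    p=samp(ctr,r[None,:]+0*t[:,None],t[:,None]+0*r).mean(1); w=np.clip(np.median(p)-p-15,0,None)
    t0=t[cv2.blur(w[:,None],(1,61),borderType=cv2.BORDER_REFLECT).ravel().argmax()]
    d=(t-t0+np.pi)%(2*np.pi)-np.pi; m=(w>0)&(abs(d)<.35)
    return ctr,t0+(d[m].min()+d[m].max())/2,f.x[2],len(P),np.rad2deg(np.ptp(d[m]))
E
python3 - <<'E'
from h import *
c=imaging.read_camera("top"); z0=np.array([.549,.197])
r=measure(rectify(c,c["pose"],z0,.045)); print("top",z0+r[0],np.rad2deg(r[1]),r[2:])
claw.set_gripper(0)
bot.move_ptp([.519,.282,.25],[np.pi,0,1.916])
bot.hold(.3)
o=sensors.get_obs(); c=imaging.read_camera("wrist"); T=wristT(c,o)
im=rectify(c,T,z0,.045); r=measure(im); print("wrist",z0+r[0],np.rad2deg(r[1]),r[2:],o["time_s"],o["tool_pos"],o["contact_force"],o["width"])
ctr=z0+r[0]
for k in (r[1],): cv2.circle(im,tuple(int(v) for v in ((r[0][0]+.08*np.cos(k)+.12)/.24*479,(.12-r[0][1]-.08*np.sin(k))/.24*479)),3,(255,0,0),-1)
cv2.circle(im,tuple(int(v) for v in ((r[0][0]+.12)/.24*479,(.12-r[0][1])/.24*479)),int(.08/.24*479),(0,255,0),1)
cv2.imwrite("pics/w2.png",im[:,:,::-1])
E
```

```text
top [0.5491396 0.1966922] 328.5 (np.float64(0.993911397053689), 350, np.float64(27.99999999999999))
wrist [0.54782233 0.19771577] 248.5 (np.float64(0.9883702181529733), 236, np.float64(39.99999999999998)) 2.8583 [0.51862964 0.2826342  0.25003862] [ 1.23330581 -0.81589992 -0.83688782] -4.043403191626815e-05
```

View pics/w2.png

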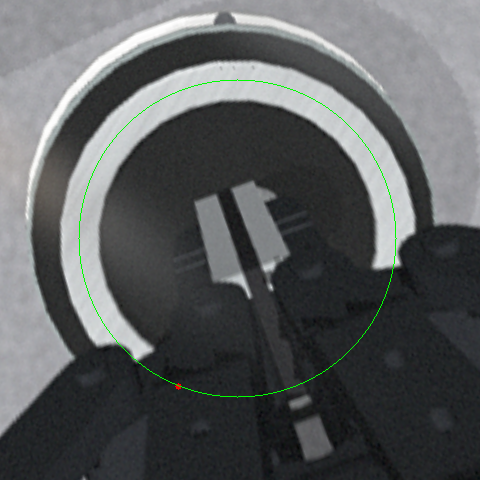

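The wrist view shows the ring's visible arc agreeing with the fitted circle (centre near (237,238)), but the fingers hide the mark's side. I'll look again from the other side.

Run:
```python
from h import *
z0=np.array([.549,.197])
bot.move_ptp([.566,.15,.25],[np.pi,0,1.916])
bot.hold(.2)
o=sensors.get_obs(); c=imaging.read_camera("wrist"); T=wristT(c,o)
im=rectify(c,T,z0,.045); r=measure(im); print("wrist",z0+r[0],np.rad2deg(r[1]),r[2:],o["time_s"],o["tool_pos"],o["contact_force"],o["joint_positions"])
k=r[1]; cv2.circle(im,tuple(int(v) for v in ((r[0][0]+.08*np.cos(k)+.12)/.24*479,(.12-r[0][1]-.08*np.sin(k))/.24*479)),3,(255,0,0),-1)
cv2.circle(im,tuple(int(v) for v in ((r[0][0]+.12)/.24*479,(.12-r[0][1])/.24*479)),int(.08/.24*479),(0,255,0),1)
cv2.imwrite("pics/w3.png",im[:,:,::-1])
```

```text
wrist [0.54809785 0.19682368] 328.75 (np.float64(0.9890977776040567), 356, np.float64(27.50000000000002)) 3.725 [0.5656878  0.15122965 0.2500382 ] [0.28396061 0.35545796 0.2323236 ] [ 2.41444149e-01  3.36229927e-01  1.53973276e+00  2.94583105e-04
  1.26554902e+00 -1.05639266e-01]
```

View pics/w3.png

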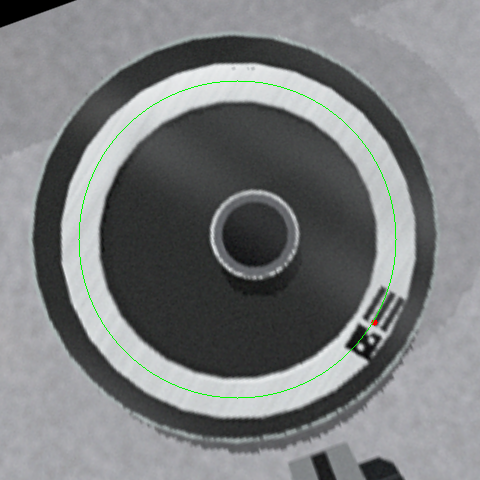

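The view shows the whole ring with the fitted circle along the middle of its face and the mark point at (375,323). The centre is (0.548, 0.197) and the mark is at 328.7°, agreeing with the top camera. Next I'll land lightly at the mark.

```bash
cat >> h.py <<'E'
C=np.array([.5484,.1968]); A0=np.deg2rad(328.7); ORI=[np.pi,0,1.916]
def at(a,z): return [C[0]+.08*np.cos(a),C[1]+.08*np.sin(a),z]
def avg(n=8):
    F=[];P=[]
    for _ in range(n): bot.hold(.02); o=sensors.get_obs(); F.append(o["contact_force"]); P.append(o["tool_pos"])
    return np.mean(F,0),np.mean(P,0),np.std(F,0),np.std(P,0),o["time_s"]
E
python3 - <<'E'
from h import *
bot.move_ptp(at(A0,.12),ORI); bot.move_linear(at(A0,.078),ORI,.05); bot.hold(.3)
b=avg(15); print("free",*[x.round(4) if hasattr(x,'round') else x for x in b], "target",np.round(at(A0,.078),4))
hit=bot.move_linear(at(A0,.060),ORI,.008,until_force=2.5)
f=avg(10); print(hit,*[x.round(4) if hasattr(x,'round') else x for x in f], "dF",(f[0]-b[0]).round(2))
np.save("bias.npy",b[0])
E
```

```text
free [0.0559 0.1007 0.0873] [0.6168 0.1552 0.0781] [0.4513 0.5291 0.4342] [0.     0.     0.0001] 5.9333 target [0.6168 0.1552 0.078 ]
True [0.7805 0.0569 2.7588] [0.6167 0.1552 0.0627] [0.4285 0.3896 0.3557] [0. 0. 0.] 7.7833 dF [ 0.72 -0.04  2.67]
```

Run:
```python
from h import *
b=np.load("bias.npy"); z=avg(3)[1][2]-.0002; log=[]
for k in range(1,37):
    a=A0+np.deg2rad(10*k+(2 if k==36 else 0))
    bot.move_linear(at(a,z),ORI,.03)
    F,P,_,_,t=avg(4); F=F-b; d=P[:2]-C
    log.append((10*k,*F.round(1),round(P[2]*1e3,2),round(np.hypot(*d)*1e3,1),round(t,1)))
    if F[2]>9: print("ABORT"); bot.move_linear(at(a,.12),ORI,.05); break
    z+=float(np.clip(3e-4*(3.3-F[2]),-3e-4,3e-4))
print(*log,sep="\n")
```

```text
(10, np.float64(-0.8), np.float64(1.1), np.float64(3.3), np.float64(62.41), np.float64(79.8), 8.5)
(20, np.float64(0.5), np.float64(0.8), np.float64(3.0), np.float64(62.56), np.float64(80.2), 9.2)
(30, np.float64(-0.9), np.float64(0.9), np.float64(2.2), np.float64(62.53), np.float64(80.0), 9.9)
(40, np.float64(-0.3), np.float64(1.4), np.float64(2.7), np.float64(62.84), np.float64(80.1), 10.6)
(50, np.float64(-0.5), np.float64(1.3), np.float64(2.7), np.float64(62.96), np.float64(80.0), 11.3)
(60, np.float64(-1.0), np.float64(1.4), np.float64(2.6), np.float64(63.13), np.float64(80.0), 11.9)
(70, np.float64(-0.8), np.float64(1.6), np.float64(2.3), np.float64(63.29), np.float64(80.0), 12.6)
(80, np.float64(-0.6), np.float64(0.9), np.float64(1.7), np.float64(63.55), np.float64(80.0), 13.3)
(90, np.float64(-0.2), np.float64(0.8), np.float64(0.5), np.float64(63.79), np.float64(79.9), 14.0)
(100, np.float64(-0.1), np.float64(-0.3), np.float64(-0.1), np.float64(64.31), np.float64(80.1), 14.7)
(110, np.float64(-0.1), np.float64(-0.5), np.float64(-0.2), np.float64(64.63), np.float64(80.1), 15.4
[... 1846 characters left out ...]
p.float64(0.1), np.float64(0.2), np.float64(-0.2), np.float64(70.14), np.float64(80.0), 28.3)
(310, np.float64(0.2), np.float64(-0.1), np.float64(0.3), np.float64(70.43), np.float64(80.0), 29.0)
(320, np.float64(0.3), np.float64(-0.2), np.float64(0.1), np.float64(70.72), np.float64(80.0), 29.7)
(330, np.float64(0.1), np.float64(0.2), np.float64(0.1), np.float64(71.02), np.float64(79.9), 30.4)
(340, np.float64(-0.2), np.float64(0.6), np.float64(0.1), np.float64(71.33), np.float64(79.9), 31.1)
(350, np.float64(0.0), np.float64(-0.7), np.float64(0.5), np.float64(71.65), np.float64(79.9), 31.8)
(360, np.float64(-0.1), np.float64(-0.2), np.float64(-0.2), np.float64(71.95), np.float64(79.9), 32.5)
```

My height correction had the wrong sign, so the fingertips left the face after about 90°. Time is 32.5 s, which leaves enough for a full second stroke. First I'll check from the wrist camera that the ring hasn't moved.

Run:
```python
from h import *
bot.move_linear(at(A0,.1),ORI,.1)
bot.move_ptp([.566,.15,.25],ORI); bot.hold(.1)
z0=np.array([.549,.197])
o=sensors.get_obs(); c=imaging.read_camera("wrist"); r=measure(rectify(c,wristT(c,o),z0,.045))
print(z0+r[0],np.rad2deg(r[1]),r[2:],o["time_s"])
```

```text
[0.54807749 0.19678722] 328.75 (np.float64(0.9889883945343734), 355, np.float64(27.50000000000002)) 33.7417
```

The ring has not moved. Now the full stroke with the sign corrected.

Run:
```python
from h import *
bot.move_ptp(at(A0,.085),ORI); bot.move_linear(at(A0,.069),ORI,.04); bot.hold(.1)
b=avg(8)[0]
hit=bot.move_linear(at(A0,.0618),ORI,.008,until_force=2.5)
F,P,_,_,t=avg(3); print(hit,(F-b).round(1),P[2],t)
z=.0624; log=[]
for k in range(1,37):
    a=A0+np.deg2rad(10*k+(2 if k==36 else 0))
    bot.move_linear(at(a,z),ORI,.036)
    F,P,_,_,t=avg(2); f=(F-b)[2]
    log.append((10*k,round(f,1),round(P[2]*1e3,2),round(np.hypot(*(P[:2]-C))*1e3,1)))
    if f>9 or t>57: print("ABORT",t); break
    z=float(np.clip(z+1.5e-4*np.clip(f-3,-1,1),.0612,.0632))
bot.move_linear(at(a,.13),ORI,.1)
print(*log); print(sensors.get_obs()["time_s"])
```

```text
True [0.4 0.2 2.5] 0.06266662392576086 36.0917
(10, np.float64(2.6), np.float64(62.47), np.float64(80.0)) (20, np.float64(3.1), np.float64(62.43), np.float64(80.1)) (30, np.float64(3.2), np.float64(62.42), np.float64(80.1)) (40, np.float64(3.0), np.float64(62.4), np.float64(80.1)) (50, np.float64(3.1), np.float64(62.37), np.float64(80.0)) (60, np.float64(3.1), np.float64(62.4), np.float64(80.1)) (70, np.float64(3.4), np.float64(62.38), np.float64(80.0)) (80, np.float64(2.7), np.float64(62.41), np.float64(80.0)) (90, np.float64(2.9), np.float64(62.36), np.float64(80.0)) (100, np.float64(3.0), np.float64(62.32), np.float64(80.0)) (110, np.float64(3.2), np.float64(62.28), np.float64(80.0)) (120, np.float64(2.6), np.float64(62.28), np.float64(80.0)) (130, np.float64(3.0), np.float64(62.22), np.float64(80.0)) (140, np.float64(3.8), np.float64(62.21), np.float64(80.0)) (150, np.float64(3.1), np.float64(62.31), np.float64(80.0)) (160, np.float64(2.8), np.float64(62.34), np.float64(80.1)) (170, np.float64(2.5), np.float64(62.34), np.float64(80.1)) (180, np.float64(2.4), np.float64(62.3), np.
[... 400 characters left out ...]
.float64(62.34), np.float64(80.0)) (260, np.float64(2.6), np.float64(62.39), np.float64(80.0)) (270, np.float64(2.7), np.float64(62.36), np.float64(79.9)) (280, np.float64(2.9), np.float64(62.35), np.float64(79.9)) (290, np.float64(3.2), np.float64(62.35), np.float64(80.0)) (300, np.float64(3.2), np.float64(62.4), np.float64(80.0)) (310, np.float64(2.8), np.float64(62.45), np.float64(80.0)) (320, np.float64(3.2), np.float64(62.4), np.float64(80.1)) (330, np.float64(3.2), np.float64(62.42), np.float64(80.1)) (340, np.float64(2.7), np.float64(62.44), np.float64(80.1)) (350, np.float64(3.6), np.float64(62.37), np.float64(80.1)) (360, np.float64(3.2), np.float64(62.46), np.float64(80.1))
57.4167
```

```bash
python3 -c "
from rig import bot
print(bot.hand_in())"
```

```text
the job is handed in; nothing more can be done
None
```

I stroked the marked ring one full turn counter-clockwise from the mark at about 3 N and handed in at 57.4 s with the hand clear. This was the second pass: on the first, my height correction had the wrong sign and the fingertips lifted off after about 90°. A wrist picture between the passes showed the ring had not moved; I took none after the second.

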